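# Unlock the light unit's service cover with the panel key

### The job

Unlock the service cover of the microscope's light unit with the panel key that lies on the bench mat: stand the key bit-down in the lock and let go, take it afresh by its grip from above, turn it gently back and forth until it drops into the hidden slot, then turn it clockwise, without forcing it, until the brass bolt is drawn fully clear of its fork. Leave the key standing in the lock, fully down, and do not push or knock over anything else on the bench.

Things in the scene. Friction and masses are not known exactly. Their poses are not given: they have to be found in the camera images.
- key: panel key, 121 mm long, about 0.24 kg, origin half-way along it; z runs from bit to grip (up when it stands bit-down). Steel shank 16 mm thick, then barrel 23 mm thick and 35 mm long, last a flat blade 10 mm long, 22 mm wide along x, 6 mm thick along y. At the start it lies on the mat with x up and its grip towards the robot, resting on the grip's edge and the blade; z slopes up by 0.17 rad
- key_grip (a point): centre of the key's black grip, a block 54 mm (its x) by 44 mm (its y) by 26 mm (its z), axes as key; 48 mm from the key's origin, 32 mm above the bench at the start. The grip's end face is 13 mm beyond; the shank begins 13 mm below it
- key_bit (a point): centre of the end of the key's blade, 108 mm below the grip's centre; axes as key. A key turned by 180 degrees about z fits the lock just as well
- lock_mouth (a point): fixed: centre of the lock's round upright key well at its mouth, in the top of a 56 x 56 mm steel lock case, 112 mm above the bench; x points to the unit's back (away from the robot at yaw 0), y to the bolt's side, z up. The well is 27 mm across; its mouth is countersunk to 39 mm over 6 mm of depth
- lock_floor (a point): top of the lock's core, 30 mm below the mouth. An 8.4 mm wide slot crosses the core, hidden: it lies along the mouth's x axis turned by anything from 0.5 rad anticlockwise to 0.45 rad clockwise (from above). A blade not in line stands on the core; within 0.1 rad of the slot the key drops 10 mm, even by its own weight if held loosely. Rubbing alone does not turn the core
- bolt (a joint): travel of the brass bolt, a bar 10 mm wide on the y side of the lock case, out of its steel fork: about 0 locked, 0.018 m fully drawn. The core draws it only in the last part of its turn (after 0.45 rad clockwise of the x axis; before that it has lost motion): clear of the fork at 12 mm, fully drawn at 1.4 rad; the core stops dead at 1.62 rad and must not be forced on. Key and core have 0.1 rad of play; turning takes under 0.15 N m
- light_unit: fixed: white light unit, 230 mm wide (its y), 200 mm deep (its x), origin at the middle of its underside on the bench, front to the robot at yaw 0. Its aluminium service cover is 80 mm above the bench, between two black finned lamp modules 140 mm above the bench and 160 mm apart. The lock stands on the cover, 30 mm in front of the origin
- slide_box: bystander: closed grey and blue microscope-slide box 102 x 87 x 36 mm; origin at its underside's middle
- canister: bystander: black lens canister, 44 mm across, 65 mm tall; origin at its underside's middle
- screwdriver: bystander: screwdriver, 200 mm long, lying along its own x; origin at its underside's middle
- tube_rack: bystander: blue rack 130 x 50 mm with three capped 50 ml tubes, 102 mm tall; origin at its underside's middle
- dish: bystander: covered culture dish, 70 mm across, 16 mm high; origin at its underside's middle
- jar: bystander: amber glass jar, 60 mm across, 75 mm tall, in front of the light unit; origin at its underside's middle
- lens_case: bystander: aluminium lens case, 43 mm across, 48 mm tall, standing on the light unit's cover behind the lock; origin at its underside's middle
Things that resemble listed ones, but are neither listed nor needed, are in the scene too. What is shaped like the key but orange or pink is not meant.

How it is judged:
By the outcome, as a careful person would: the job done as asked, in the order asked, and still so for the second after the job is handed in, with the robot touching nothing.
It also fails if it takes over 58 s, if anything falls off the work surface, if the arm or the gripper's body presses on something with over 40 N, if the wrist force passes 120 N, or if a joint passes its speed limit or range.

### The arm

A 6-joint arm with a two-finger parallel gripper is mounted at the origin on the work surface. World frame = base frame: x ahead of the robot, y to its left, z up, the work surface at z = 0. Lengths are in mm, angles in degrees, forces in N, time in s.
With the tool pointing down it reaches from about 350 to 850 mm from the base axis. Payload 8.1 kg.
Tool frame: the origin (TCP) lies on the centre line of the jaws, within the pads' length; the fingertips stand 19 mm ahead of it and the grasp point (between the pads) is the TCP; z points along the fingers, y is the line along which they close (so a half turn about z gives the same grasp; the last joint's range is limited). The gripper opens to 85 mm and grips with 20 to 120 N. Pads are 22 mm wide; open, the fingers measure 114 mm over their backs; the gripper's body (76 mm by 85 mm) begins 54 mm behind the grasp point. The pads swing forward as they close: fully open they stand 13 mm farther back than shut.
Start: joints at [71.31, 7.471, 85.268, -0, 87.261, -4.893], TCP at [143.065, 582.699, 250.292] pointing down, gripper open.
Joint ranges: [-169.43, 169.43], [-51.17, 129.36], [1.28, 143.12], [-76.62, 256.62], [0, 156.53], [-152.29, 152.29]. Speed limits (degrees/s): [136.94, 136.94, 159.86, 180, 180, 180].

### API

Orientations are given as [roll, pitch, yaw] about the fixed x, y, z axes, in that order (R = Rz(yaw) Ry(pitch) Rx(roll)).
In Python, from bench import r gives the robot as it stands. The module is installed in compiled form; this text tells all that it offers.
- The arm moves only by the tool servo_tool, never from a script. Its arguments are lists of equal length, an entry for each row: "fingers": the finger opening in m, from 0 to 0.0854; "linear": the shift along the tool's x, y, z in m, a list of three; "rotation": the turn, a rotation vector about the tool's x, y, z in degrees, a list of three. A call has 1 to 10 rows; each row is the pose to reach, as a shift and turn from the pose commanded when the call began, along the tool's axes at that moment; what a row does not reach only later rows make up. A row lasts 1/10 s, in which the tool goes at most 50 mm and 8.59 degrees, less where a joint would pass 70% of its speed; a pose out of reach is approached as far as the arm can. A call with a gripper value outside its range is refused whole. The fingers move at their own pace and stop on an object; "force" is the grip in N (left out, the last holds). Time passes only in rows, so rows that repeat a pose let the fingers close. It gives the time, the measured TCP pose, the force, the opening and the grip force at its end, in the units of the state.
- r.sense(): the state, without advancing time (a new reading comes with each control period).
- r.snapshot(name): name is "side" or "top"; returns a dict with "frame" (384x512x3 uint8, red, green, blue), "fx", "fy", "cx", "cy" (pixels), "k1" (the pictures are not rectified: a ray, as slopes to the right and down, at radius r is drawn at 1 + k1 r^2 times it, then the intrinsics apply), "camera_from_world" (4x4, takes a point from world to camera coordinates). Camera axes: x right, y up, looking along -z (the intrinsics and any distortion apply to the point x, -y, -z); pixel columns grow to the right and rows downward; lengths in mm; the calibration is good to about 2 mm. A picture is of the moment at which its call begins. There is no depth.
- r.hand_in(): hands the job in; it is judged then, once.
The state is a dict: "time": time; "joint_pos": joint angles; "qd": joint speeds; "joint_efforts": joint torques, N m; "tool_pos": TCP position; "tcp_rot": TCP orientation; "ft_force": force on the tool from outside, world axes, zero at the start; "wrist_torque": the same for the moment, N m; "finger_gap": finger opening in mm; "grip_force": force on a finger pad.
Only numpy, scipy, OpenCV 4.12 (cv2) and the standard library are available. Lean on these libraries where they do the work, as an engineer would, in place of code of your own. Each camera call takes 0.05 s, during which the arm holds its last target. There are 200 camera calls.

## Working session

There is one attempt and no reset: what is moved stays moved. The work goes in short steps, Python scripts to look and compute and a tool call to move; the robot and the scene stay as the last step left them, time stands still between calls to the robot, and variables do not carry over. Pictures are saved under pics/ and viewed, at most 10 in all, crops included, and the job is handed in when it is done.

Besides the shell and the picture viewer there is one more tool, called in YAML: its name, and indented under it one key for each argument. servo_tool: Moves the arm, as the interface text tells. Its arguments: {"type":"object","properties":{"fingers":{"type":"array","items":{"type":"number"}},"linear":{"type":"array","items":{"type":"array","items":{"type":"number"}}},"rotation":{"type":"array","items":{"type":"array","items":{"type":"number"}}},"force":{"type":"number"}},"required":["fingers","linear","rotation"]}

```bash
mkdir -p pics; cat > h.py <<'E'
import numpy as np, cv2
from bench import r
def snap(n,f):
    s=r.snapshot(n); cv2.imwrite('pics/'+f+'.png',cv2.cvtColor(s['frame'],cv2.COLOR_RGB2BGR)); 
    import pickle; pickle.dump(s,open(f+'.pkl','wb')); return s
def load(f):
    import pickle; return pickle.load(open(f+'.pkl','rb'))
def proj(s,P):
    P=np.atleast_2d(P).astype(float); c=(np.c_[P,np.ones(len(P))]@np.array(s['camera_from_world']).T)[:,:3]
    a=c[:,0]/-c[:,2]; b=-c[:,1]/-c[:,2]; k=1+s['k1']*(a*a+b*b)
    return np.c_[s['fx']*a*k+s['cx'],s['fy']*b*k+s['cy']]
def at(s,u,v,z):
    K=np.array([[s['fx'],0,s['cx']],[0,s['fy'],s['cy']],[0,0,1]],float)
    a,b=cv2.undistortPoints(np.array([[[u,v]]],float),K,np.array([s['k1'],0,0,0],float))[0,0]
    # k1 model: drawn = ray*(1+k1 r^2), as OpenCV
    T=np.array(s['camera_from_world']); R=T[:3,:3]; o=-R.T@T[:3,3]; d=R.T@np.array([a,-b,-1])
    return o+d*(z-o[2])/d[2]
E
python3 - <<'E'
from h import *
for n in ('side','top'):
    s=snap(n,n+'0'); T=np.array(s['camera_from_world']); print(n,s['fx'],s['k1'],-T[:3,:3].T@T[:3,3], -T[2,:3])
print(r.sense())
E
```

```text
side 407.9839400132736 -0.049980767859555346 [ 361.12492806  735.88189966 1076.93689079] [ 0.13726534 -0.62453788 -0.76883721]
top 408.32230340129433 -0.09924399871698426 [ 366.21799128  -57.45515434 1248.57172072] [ 0.14826012  0.00309089 -0.98894357]
{'time': 0.1, 'joint_pos': array([ 7.13107631e+01,  7.51505113e+00,  8.53231739e+01,  1.09696693e-05,
        8.72594379e+01, -4.89469233e+00]), 'qd': array([-0.00565634, -0.12708017, -0.16225507,  0.04676732, -0.0674798 ,
       -0.0292746 ]), 'joint_efforts': array([ 8.64148624e-04, -5.70954072e+01, -5.01942945e+01, -1.94841446e-04,
        8.13886814e-03, -2.84840588e-06]), 'tool_pos': array([142.91312986, 582.26294637, 249.30347745]), 'tcp_rot': array([-1.79902694e+02, -8.34396483e-03,  1.66205448e+02]), 'ft_force': array([ 0.02224487, -0.87989658, -0.01304556]), 'wrist_torque': array([-0.02390068, -0.02496704, -0.01348108]), 'grip_force': 0.0, 'finger_gap': 85.19697228985835}
```

View pics/side0.png

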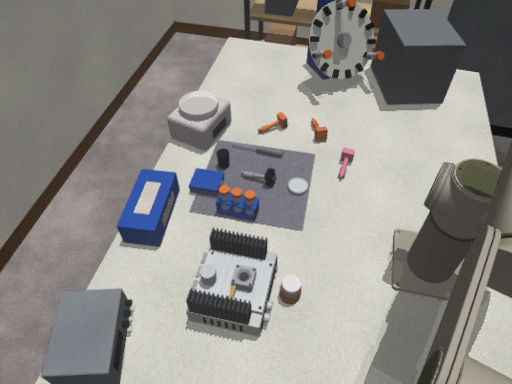

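View pics/top0.png

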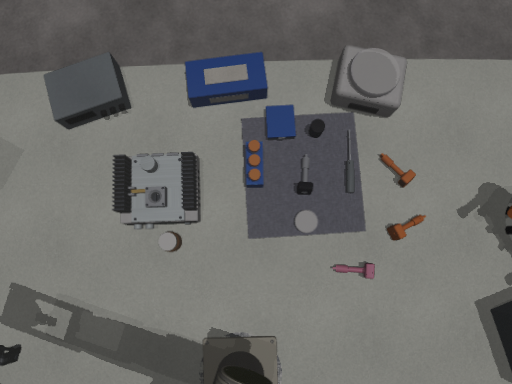

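The top view shows the key on the mat at about (305,175) with its grip at (305,187), the lock at (155,197) and the jar at (169,242). Next I'll zoom in on both.

```bash
python3 - <<'E'
from h import *
t=load('top0')['frame']
a=cv2.resize(t[145:235,95:215],(800,600),interpolation=cv2.INTER_CUBIC)
s=load('side0')['frame']
b=[cv2.resize(t[140:200,265:345],None,fx=5,fy=5,interpolation=3),cv2.resize(t[160:220,115:195],None,fx=5,fy=5,interpolation=3),cv2.resize(s[145:205,220:300],None,fx=5,fy=5,interpolation=3),cv2.resize(s[250:310,205:285],None,fx=5,fy=5,interpolation=3)]
m=np.vstack([np.hstack(b[:2]),np.hstack(b[2:])])
cv2.imwrite('pics/m0.png',m[:,:,::-1]); print(m.shape)
S=load('top0')
print('grip',at(S,305,187,32),'bit',at(S,305.5,155,11),'lock',at(S,155,197,112), 'jar',at(S,168,241,60))
S=load('side0')
print('grip',at(S,269,177,32),'bit',at(S,243,175,11),'lock',at(S,244,275,112))
E
```

```text
(600, 800, 3)
grip [ 548.13360731 -210.22543907   32.        ] bit [ 651.71410074 -219.25211587   11.        ] lock [520.00003366 224.05550752 112.        ] jar [396.82229992 198.12441653  60.        ]
grip [ 548.18586006 -206.5035604    32.        ] bit [ 643.85090336 -212.54524475   11.        ] lock [520.45798029 226.10656389 112.        ]
```

View pics/m0.png

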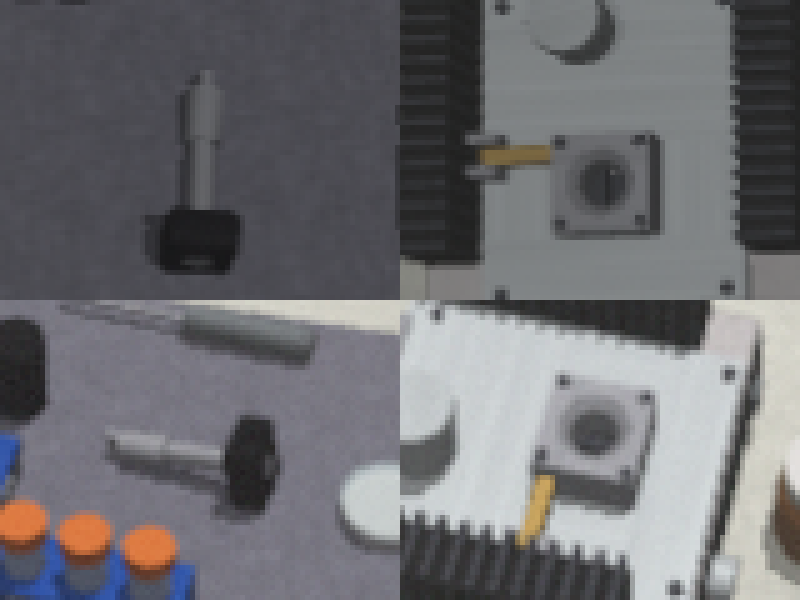

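The zoom shows the key's shank running nearly along world x. In the crops, the grip is centred at (200,240) top and (250,465) side. The lock's well is at (604,183) top and (595,432) side, with the bolt on the left.

```bash
python3 - <<'E'
from h import *
T=load('top0');S=load('side0')
ct=lambda u,v:(265+u/5-.4,140+v/5-.4); lt=lambda u,v:(115+(u-400)/5-.4,160+v/5-.4)
cs=lambda u,v:(220+u/5-.4,145+(v-300)/5-.4); ls=lambda u,v:(205+(u-400)/5-.4,250+(v-300)/5-.4)
for n,p,z in (('barrel',(205,112),20),('shank',(202.5,175),26),('tip',(208,72),11),('griptop',(201,241),40)): print('T',n,at(T,*ct(*p),z).round(1))
for n,p,z in (('barrelend',(108,441),16),('shankend',(222,456),28),('grip',(250,465),32)): print('S',n,at(S,*cs(*p),z).round(1))
for p in ((560,142),(640,142),(560,225),(640,222),(604,183)): print('T lock',at(T,*lt(*p),112).round(1))
for p in ((563,381),(648,398),(540,470),(628,480),(595,432)): print('S lock',at(S,*ls(*p),112).round(1))
# predicted key outline
def key(c,yaw):
    z=np.array([-np.cos(yaw)*np.cos(.17),-np.sin(yaw)*np.cos(.17),np.sin(.17)]);y=np.array([-np.sin(yaw),np.cos(yaw),0]);x=np.cross(y,z)
    return [c+a*x+b*y+d*z for a,b,d in [(27,22,13),(27,-22,13),(27,22,-13),(27,-22,-13),(-27,22,13),(-27,-22,13),(0,0,-13),(0,0,-63),(0,0,-98),(0,0,-108)]]
K=key(np.array([546,-208,32.]),-.04)
print(((proj(T,K)-[265,140]+.4)*5).round()); print(((proj(S,K)-[220,145]+.4)*5+[0,300]).round())
E
```

```text
T barrel [ 627.6 -217.3   20. ]
T shank [ 587.2 -213.1   26. ]
T tip [ 654.8 -221.6   11. ]
T griptop [ 544.5 -208.5   40. ]
S barrelend [ 651.5 -216.8   16. ]
S shankend [ 567.1 -211.4   28. ]
S grip [ 545.5 -204.3   32. ]
T lock [546.5 248.4 112. ]
T lock [545.1 202.4 112. ]
T lock [499. 248. 112.]
T lock [499.5 202.2 112. ]
T lock [522.2 222.9 112. ]
S lock [545.5 203.4 112. ]
S lock [498.4 202.7 112. ]
S lock [542.9 257.7 112. ]
S lock [496.7 252.4 112. ]
S lock [520.7 229.2 112. ]
[[167. 247.]
 [242. 248.]
 [166. 205.]
 [240. 206.]
 [158. 274.]
 [230. 275.]
 [198. 220.]
 [196. 143.]
 [194.  90.]
 [194.  75.]]
[[255. 458.]
 [271. 413.]
 [218. 454.]
 [235. 410.]
 [266. 512.]
 [281. 467.]
 [233. 459.]
 [165. 453.]
 [118. 449.]
 [105. 448.]]
```

```bash
cat >> h.py <<'E'
from scipy.spatial.transform import Rotation as Ro
def pose(s=None):
    s=s or r.sense(); return s['tool_pos'],Ro.from_euler('xyz',s['tcp_rot'],degrees=True)
def tgt(tilt,psi,flip):  # tool tilted from down towards heading psi (deg); flip: spun 180 about its axis
    R=Ro.from_euler('z',psi,degrees=True)*Ro.from_euler('x',180,degrees=True)*Ro.from_euler('y',tilt,degrees=True)
    return R*Ro.from_euler('z',180,degrees=True) if flip else R
def go(p,R,p0=None,R0=None):
    if p0 is None: p0,R0=pose()
    print('lin m',(R0.inv().apply(np.array(p)-p0)/1000).round(4),'rot',np.degrees((R0.inv()*R).as_rotvec()).round(2))
E
python3 - <<'E'
from h import *
R=tgt(40,-6.3,0); print(R.as_matrix().round(2)); 
p,Rc=pose(); go([400,190,300],Ro.from_euler('z',80.2,degrees=True)*Ro.from_euler('x',180,degrees=True))
E
```

```text
[[ 0.76 -0.11  0.64]
 [-0.08 -0.99 -0.07]
 [ 0.64  0.   -0.77]]
lin m [-0.3432 -0.3197 -0.0502] rot [-8.000e-02  7.000e-02  8.601e+01]
```

servo_tool:
  fingers: [0.085, 0.085, 0.085, 0.085, 0.085, 0.085, 0.085, 0.085, 0.085, 0.085]
  linear:
    - [-0.035, -0.03, -0.01]
    - [-0.07, -0.06, -0.02]
    - [-0.1, -0.095, -0.03]
    - [-0.14, -0.13, -0.04]
    - [-0.17, -0.16, -0.05]
    - [-0.205, -0.19, -0.05]
    - [-0.24, -0.22, -0.05]
    - [-0.275, -0.255, -0.05]
    - [-0.31, -0.285, -0.05]
    - [-0.343, -0.319, -0.05]
  rotation:
    - [0, 0, 8.5]
    - [0, 0, 17]
    - [0, 0, 25.5]
    - [0, 0, 34]
    - [0, 0, 42.5]
    - [0, 0, 51]
    - [0, 0, 59.5]
    - [0, 0, 68]
    - [0, 0, 76.5]
    - [0, 0, 85]

```text
time: 1.1
tool_pos: [400.7, 189.4, 300.0]
tcp_rot: [-180.0, -0.0, 80.9]
ft_force: [0.3, 0.2, -0.3]
finger_gap: 85.2
grip_force: 0.0
```

servo_tool:
  fingers: [0.085, 0.085, 0.085, 0.085, 0.085, 0.085, 0.085, 0.085, 0.085, 0.085]
  linear:
    - [-0.037, 0.013, 0]
    - [-0.075, 0.026, 0]
    - [-0.11, 0.039, 0]
    - [-0.15, 0.052, 0]
    - [-0.187, 0.065, 0]
    - [-0.225, 0.078, 0.01]
    - [-0.26, 0.09, 0.02]
    - [-0.3, 0.105, 0.03]
    - [-0.337, 0.117, 0.04]
    - [-0.373, 0.13, 0.04]
  rotation:
    - [0, 0, 8.5]
    - [0, 0, 17]
    - [0, 0, 25.5]
    - [0, 0, 34]
    - [0, 0, 42.5]
    - [0, 0, 51]
    - [0, 0, 59.5]
    - [0, 0, 68]
    - [0, 0, 76.5]
    - [0, 0, 85]

```text
time: 2.1
tool_pos: [470.5, -198.7, 258.1]
tcp_rot: [-179.9, 0.2, -4.2]
ft_force: [0.5, 0.2, -0.3]
finger_gap: 84.9
grip_force: 0.0
```

```bash
python3 - <<'E'
from h import *
R=tgt(40,-6.3,0);g=np.array([546,-208,32.])
go(g-90*R.as_matrix()[:,2],R); print(r.sense()['joint_pos'].round(1))
E
```

```text
lin m [0.0186 0.0019 0.1571] rot [-0.82 40.17  2.01]
[-28.6  -6.5  98.5   0.   88.2  65.5]
```

servo_tool:
  fingers: [0.085, 0.085, 0.085, 0.085, 0.085, 0.085, 0.085, 0.085, 0.085, 0.085]
  linear:
    - [0, 0, 0.015]
    - [0, 0, 0.035]
    - [0.005, 0, 0.06]
    - [0.01, 0, 0.09]
    - [0.015, 0.002, 0.12]
    - [0.0186, 0.002, 0.14]
    - [0.0186, 0.002, 0.157]
    - [0.0186, 0.002, 0.157]
    - [0.0186, 0.002, 0.157]
    - [0.0186, 0.002, 0.157]
  rotation:
    - [-0.1, 6, 0.3]
    - [-0.2, 13, 0.6]
    - [-0.4, 20, 1]
    - [-0.6, 27, 1.4]
    - [-0.7, 34, 1.7]
    - [-0.82, 40.2, 2]
    - [-0.82, 40.2, 2]
    - [-0.82, 40.2, 2]
    - [-0.82, 40.2, 2]
    - [-0.82, 40.2, 2]

```text
time: 3.1
tool_pos: [491.3, -201.5, 105.7]
tcp_rot: [179.8, -40.3, -5.7]
ft_force: [0.9, -0.0, 0.9]
finger_gap: 85.3
grip_force: 0.0
```

```bash
python3 - <<'E'
from h import *
T=snap('top','top1');S=snap('side','side1')
a=cv2.resize(T['frame'][140:210,260:350],(720,560),interpolation=3)[:,:]
b=cv2.resize(S['frame'][140:210,220:310],(720,560),interpolation=3)
m=cv2.resize(np.hstack([a,b]),(800,311)); cv2.imwrite('pics/m1.png',m[:,:,::-1])
R=tgt(40,-6.3,0);g=np.array([546,-208,32.])
go(g,R); print(r.sense()['joint_pos'].round(1))
E
```

```text
lin m [-0.0056  0.0007  0.0918] rot [-0.13 -0.34  0.45]
[-42.6 -26.3 140.1  38.3  38.4  28.5]
```

View pics/m1.png

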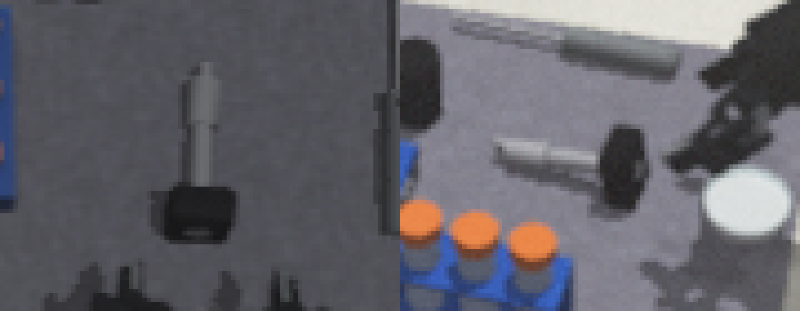

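The picture shows the open fingers straddling the line of the key grip, which is at (200,215) in the left crop, and nothing is in the way. I'll move in and close.

servo_tool:
  fingers: [0.085, 0.085, 0.085, 0.085, 0.085, 0.085, 0.085, 0.085, 0.085, 0.085]
  linear:
    - [-0.002, 0, 0.015]
    - [-0.004, 0, 0.03]
    - [-0.0056, 0.0007, 0.045]
    - [-0.0056, 0.0007, 0.06]
    - [-0.0056, 0.0007, 0.072]
    - [-0.0056, 0.0007, 0.082]
    - [-0.0056, 0.0007, 0.09]
    - [-0.0056, 0.0007, 0.091]
    - [-0.0056, 0.0007, 0.091]
    - [-0.0056, 0.0007, 0.091]
  rotation:
    - [0, 0, 0]
    - [0, 0, 0]
    - [0, 0, 0]
    - [0, 0, 0]
    - [0, 0, 0]
    - [0, 0, 0]
    - [0, 0, 0]
    - [0, 0, 0]
    - [0, 0, 0]
    - [0, 0, 0]

```text
time: 4.2
tool_pos: [544.4, -207.2, 31.0]
tcp_rot: [179.9, -40.3, -5.8]
ft_force: [-0.7, 0.1, -0.2]
finger_gap: 85.2
grip_force: 0.0
```

servo_tool:
  fingers: [0.06, 0.04, 0.03, 0.03, 0.03, 0.03, 0.03, 0.03]
  linear:
    - [0, 0, 0]
    - [0, 0, 0]
    - [0, 0, 0]
    - [0, 0, 0]
    - [0, 0, 0]
    - [0, 0, 0]
    - [0, 0, 0]
    - [0, 0, 0]
  rotation:
    - [0, 0, 0]
    - [0, 0, 0]
    - [0, 0, 0]
    - [0, 0, 0]
    - [0, 0, 0]
    - [0, 0, 0]
    - [0, 0, 0]
    - [0, 0, 0]
  force: 80

```text
time: 5.0
tool_pos: [544.2, -207.2, 30.7]
tcp_rot: [179.9, -40.2, -5.8]
ft_force: [-5.6, 0.8, 6.6]
finger_gap: 42.9
grip_force: 80.1
```

servo_tool:
  fingers: [0.03, 0.03, 0.03, 0.03, 0.03, 0.03, 0.03, 0.03, 0.03, 0.03]
  linear:
    - [0.003, 0, -0.004]
    - [0.01, 0, -0.012]
    - [0.02, 0, -0.024]
    - [0.035, 0, -0.042]
    - [0.055, 0, -0.066]
    - [0.075, 0, -0.09]
    - [0.095, 0, -0.113]
    - [0.115, 0, -0.137]
    - [0.136, 0, -0.162]
    - [0.15, 0, -0.179]
  rotation:
    - [0, 0, 0]
    - [0, 0, 0]
    - [0, 0, 0]
    - [0, 0, 0]
    - [0, 0, 0]
    - [0, 0, 0]
    - [0, 0, 0]
    - [0, 0, 0]
    - [0, 0, 0]
    - [0, 0, 0]

```text
time: 6.0
tool_pos: [542.8, -206.7, 266.0]
tcp_rot: [179.8, -40.2, -5.8]
ft_force: [1.4, -0.5, -2.1]
finger_gap: 43.1
grip_force: 81.5
```

```bash
python3 - <<'E'
from h import *
s=r.sense();print(s['tool_pos'],s['tcp_rot'],s['joint_pos'].round(1),s['ft_force'],s['grip_force'],s['finger_gap'])
p,R0=pose(s)
for psi in(0,15,23): go([480,200,280],tgt(40,psi,1))
E
```

```text
[ 542.8332942  -206.74491977  265.97243354] [179.8093038  -40.23758977  -5.8235575 ] [-37.7 -29.2 124.3  25.4  52.   48.4] [ 1.42601332 -0.54257416 -2.07874578] 81.47700905799866 43.101622793010044
lin m [-0.0702 -0.398  -0.0791] rot [ -0.35  -6.04 175.44]
lin m [-0.0702 -0.398  -0.0791] rot [ -0.3  -19.57 162.94]
lin m [-0.0702 -0.398  -0.0791] rot [ -0.27 -26.08 155.89]
```

servo_tool:
  fingers: [0.03, 0.03, 0.03, 0.03, 0.03, 0.03, 0.03, 0.03, 0.03, 0.03]
  linear:
    - [-0.0, -0.01, -0.005]
    - [0.0, -0.03, -0.015]
    - [0.0, -0.05, -0.02]
    - [0, -0.075, -0.03]
    - [-0.005, -0.1, -0.035]
    - [-0.01, -0.125, -0.04]
    - [-0.012, -0.15, -0.045]
    - [-0.015, -0.175, -0.05]
    - [-0.02, -0.2, -0.06]
    - [-0.02, -0.22, -0.06]
  rotation:
    - [0, 0, -6]
    - [0, 0, -14]
    - [0, 0, -22]
    - [0, 0, -30]
    - [0, 0, -38]
    - [0, 0, -46]
    - [0, 0, -54]
    - [0, 0, -62]
    - [0, 0, -70]
    - [0, 0, -78]

```text
time: 7.0
tool_pos: [511.0, 18.9, 296.2]
tcp_rot: [140.4, -7.4, 75.1]
ft_force: [0.1, -0.2, -2.8]
finger_gap: 43.5
grip_force: 82.0
```

```bash
python3 - <<'E'
from h import *
s=r.sense();print(s['tool_pos'],s['tcp_rot'],s['joint_pos'].round(1),s['finger_gap'])
go([495,205,310],tgt(40,35,1))
R=tgt(40,-6.3,0); 
E
```

```text
[510.99468596  18.87262104 296.22001233] [140.39220908  -7.41268743  75.09109118] [ -1.8 -46.8 131.5  -3.4  55.2  16.7] 43.512348900903426
lin m [ 0.1761 -0.0545 -0.0334] rot [ -20.68   25.67 -130.67]
```

```bash
python3 - <<'E'
from h import *
p0,R0=pose(); R1=tgt(40,35,1); p1=np.array([521.5,226,275])
# mid: tilt 40, heading 16, spin -150 from first
Rm=tgt(40,15,0)*Ro.from_euler('z',-130,degrees=True)
pm=np.array([520,120,285]); go(pm,Rm); print((R1.apply([0,0,1])-R0.apply([0,0,1])))
go(p1,R1,pm,Rm)
E
```

```text
lin m [ 0.0978 -0.0287  0.0075] rot [ -3.34  13.93 -67.38]
[-0.11509935  0.43666253 -0.00205663]
lin m [0.068  0.0776 0.0262] rot [-12.27   5.72 -65.1 ]
```

servo_tool:
  fingers: [0.03, 0.03, 0.03, 0.03, 0.03, 0.03, 0.03, 0.03, 0.03, 0.03]
  linear:
    - [0.01, -0.003, 0.001]
    - [0.02, -0.006, 0.002]
    - [0.03, -0.009, 0.003]
    - [0.04, -0.012, 0.004]
    - [0.05, -0.015, 0.004]
    - [0.06, -0.018, 0.005]
    - [0.07, -0.021, 0.006]
    - [0.08, -0.024, 0.006]
    - [0.09, -0.027, 0.007]
    - [0.0978, -0.0287, 0.0075]
  rotation:
    - [-0.33, 1.4, -6.7]
    - [-0.67, 2.8, -13.5]
    - [-1, 4.2, -20.2]
    - [-1.3, 5.6, -27]
    - [-1.7, 7, -33.7]
    - [-2, 8.4, -40.4]
    - [-2.3, 9.8, -47.2]
    - [-2.7, 11.1, -53.9]
    - [-3, 12.5, -60.6]
    - [-3.34, 13.93, -67.38]

```text
time: 8.0
tool_pos: [520.6, 119.3, 284.0]
tcp_rot: [147.3, 24.3, 137.7]
ft_force: [0.2, -0.6, -2.8]
finger_gap: 43.1
grip_force: 82.1
```

servo_tool:
  fingers: [0.03, 0.03, 0.03, 0.03, 0.03, 0.03, 0.03, 0.03, 0.03, 0.03]
  linear:
    - [0.007, 0.008, 0.003]
    - [0.014, 0.016, 0.005]
    - [0.02, 0.023, 0.008]
    - [0.027, 0.031, 0.01]
    - [0.034, 0.039, 0.013]
    - [0.041, 0.046, 0.016]
    - [0.048, 0.054, 0.018]
    - [0.054, 0.062, 0.021]
    - [0.061, 0.07, 0.024]
    - [0.068, 0.0776, 0.026]
  rotation:
    - [-1.2, 0.6, -6.5]
    - [-2.5, 1.1, -13]
    - [-3.7, 1.7, -19.5]
    - [-4.9, 2.3, -26]
    - [-6.1, 2.9, -32.5]
    - [-7.4, 3.4, -39]
    - [-8.6, 4, -45.6]
    - [-9.8, 4.6, -52.1]
    - [-11, 5.1, -58.6]
    - [-12.27, 5.72, -65.1]

```text
time: 9.0
tool_pos: [522.5, 225.0, 274.6]
tcp_rot: [179.9, 40.0, -145.1]
ft_force: [0.5, -0.8, -3.2]
finger_gap: 43.0
grip_force: 82.2
```

```bash
python3 - <<'E'
from h import *
s=r.sense();print(s['tool_pos'],s['tcp_rot'],s['joint_pos'].round(1),s['finger_gap'])
go([521.5,226,275],tgt(40,35,1))
E
```

```text
[522.46960656 225.03759825 274.64972709] [ 179.93608872   40.00422021 -145.05609041] [   7.7  -32.7  125.5   21.9   52.5 -125.3] 43.04862929990637
lin m [-0.      0.0013 -0.0004] rot [ 0.03  0.   -0.04]
```

```bash
python3 - <<'E'
from h import *
T=snap('top','top2');S=snap('side','side2')
a=cv2.resize(T['frame'][160:230,110:190],(400,350),interpolation=3)
b=cv2.resize(S['frame'][220:290,200:280],(400,350),interpolation=3)
cv2.imwrite('pics/m2.png',np.hstack([a,b])[:,:,::-1])
p=np.array([522.5,225,274.6])
P=[p+[0,0,13],p-[0,0,13],p-[0,0,63],p-[0,0,98],p-[0,0,108],[521.5,226,112]]
print(((proj(T,P)-[110,160]+.4)*5).round()); print(((proj(S,P)-[200,220]+.4)*5+[400,0]).round())
E
```

```text
[[136. 135.]
 [151. 143.]
 [178. 158.]
 [196. 167.]
 [201. 170.]
 [224. 184.]]
[[610.  89.]
 [611. 119.]
 [614. 175.]
 [616. 212.]
 [616. 222.]
 [620. 276.]]
```

View pics/m2.png

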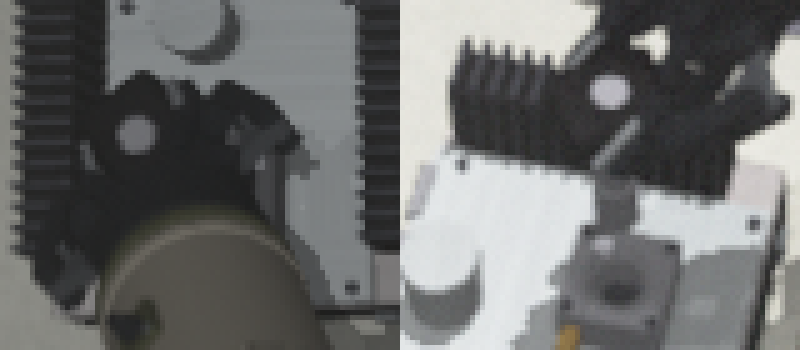

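The side crop shows the key hanging upright, with its end disc at (608,91), its barrel near (617,205) and the well below it at about (616,281). The top crop shows the disc at (136,135), as predicted. So I'll lower it.

servo_tool:
  fingers: [0.03, 0.03, 0.03, 0.03, 0.03, 0.03, 0.03, 0.03, 0.03, 0.03]
  linear:
    - [0.006, 0.0013, 0.007]
    - [0.014, 0.0013, 0.017]
    - [0.022, 0.0013, 0.026]
    - [0.029, 0.0013, 0.034]
    - [0.033, 0.0013, 0.0393]
    - [0.036, 0.0013, 0.043]
    - [0.038, 0.0013, 0.0455]
    - [0.04, 0.0013, 0.0477]
    - [0.0415, 0.0013, 0.0495]
    - [0.0415, 0.0013, 0.0495]
  rotation:
    - [0, 0, 0]
    - [0, 0, 0]
    - [0, 0, 0]
    - [0, 0, 0]
    - [0, 0, 0]
    - [0, 0, 0]
    - [0, 0, 0]
    - [0, 0, 0]
    - [0, 0, 0]
    - [0, 0, 0]

```text
time: 10.1
tool_pos: [522.6, 226.3, 211.3]
tcp_rot: [179.8, 40.2, -145.4]
ft_force: [0.2, 0.1, -3.3]
finger_gap: 43.3
grip_force: 82.3
```

```bash
python3 - <<'E'
from h import *
s=r.sense();print(s['tool_pos'],s['tcp_rot'],s['ft_force'],s['wrist_torque'],s['joint_pos'].round(1))
S=snap('side','side3');b=cv2.resize(S['frame'][225:295,200:280],(640,560),interpolation=3)
cv2.imwrite('pics/m3.png',b[:,:,::-1])
E
```

```text
[522.59937429 226.29947329 211.34538772] [ 179.80429658   40.16016085 -145.35177164] [ 0.15765298  0.11025302 -3.28127102] [-0.3484858   0.55917601  0.01854572] [   7.9  -29.6  130.3   24.5   45.1 -129. ]
```

View pics/m3.png

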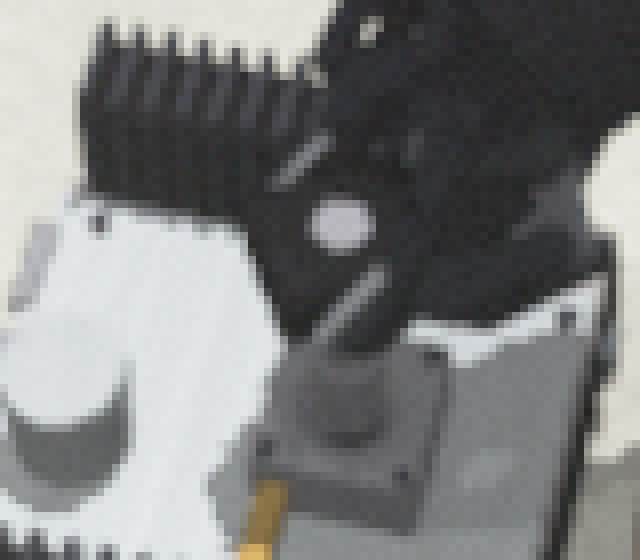

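The barrel is entering the well, at about (345,400), with no side force. I'll continue down gently.

servo_tool:
  fingers: [0.03, 0.03, 0.03, 0.03, 0.03, 0.03, 0.03, 0.03]
  linear:
    - [0.002, 0, 0.0024]
    - [0.004, 0, 0.0048]
    - [0.006, 0, 0.0072]
    - [0.008, 0, 0.0095]
    - [0.01, 0, 0.012]
    - [0.0115, 0, 0.0137]
    - [0.0115, 0, 0.0137]
    - [0.0115, 0, 0.0137]
  rotation:
    - [0, 0, 0]
    - [0, 0, 0]
    - [0, 0, 0]
    - [0, 0, 0]
    - [0, 0, 0]
    - [0, 0, 0]
    - [0, 0, 0]
    - [0, 0, 0]

```text
time: 10.95
tool_pos: [522.6, 226.4, 193.6]
tcp_rot: [179.8, 40.2, -145.4]
ft_force: [-0.8, -0.0, -3.2]
finger_gap: 42.9
grip_force: 82.3
```

servo_tool:
  fingers: [0.03, 0.03, 0.03]
  linear:
    - [0.0006, 0, 0.0008]
    - [0.0013, 0, 0.0015]
    - [0.0013, 0, 0.0015]
  rotation:
    - [0, 0, 0]
    - [0, 0, 0]
    - [0, 0, 0]

```text
time: 11.25
tool_pos: [522.5, 226.4, 191.5]
tcp_rot: [179.8, 40.2, -145.4]
ft_force: [0.3, -0.9, -2.2]
finger_gap: 43.1
grip_force: 82.3
```

servo_tool:
  fingers: [0.03, 0.03, 0.03]
  linear:
    - [0.0006, 0, 0.0008]
    - [0.0013, 0, 0.0015]
    - [0.0013, 0, 0.0015]
  rotation:
    - [0, 0, 0]
    - [0, 0, 0]
    - [0, 0, 0]

```text
time: 11.55
tool_pos: [522.9, 226.5, 190.3]
tcp_rot: [179.8, 40.2, -145.3]
ft_force: [-2.1, -0.3, 2.0]
finger_gap: 42.8
grip_force: 82.9
```

servo_tool:
  fingers: [0.046, 0.05, 0.055, 0.06, 0.07, 0.085, 0.085, 0.085, 0.085]
  linear:
    - [0, 0, 0]
    - [0, 0, 0]
    - [0, 0, 0]
    - [0, 0, 0]
    - [0, 0, 0]
    - [0, 0, 0]
    - [0, 0, 0]
    - [0, 0, 0]
    - [0, 0, 0]
  rotation:
    - [0, 0, 0]
    - [0, 0, 0]
    - [0, 0, 0]
    - [0, 0, 0]
    - [0, 0, 0]
    - [0, 0, 0]
    - [0, 0, 0]
    - [0, 0, 0]
    - [0, 0, 0]

```text
time: 12.45
tool_pos: [522.5, 226.4, 189.6]
tcp_rot: [179.8, 40.2, -145.3]
ft_force: [0.5, -0.2, -1.0]
finger_gap: 85.3
grip_force: 0.0
```

servo_tool:
  fingers: [0.085, 0.085, 0.085, 0.085, 0.085, 0.085, 0.085, 0.085]
  linear:
    - [0, 0, -0.005]
    - [0, 0, -0.015]
    - [0, 0, -0.03]
    - [0, 0, -0.05]
    - [0, 0, -0.07]
    - [0, 0, -0.09]
    - [0, 0, -0.105]
    - [0, 0, -0.11]
  rotation:
    - [0, 0, 0]
    - [0, 0, 0]
    - [0, 0, 0]
    - [0, 0, 0]
    - [0, 0, 0]
    - [0, 0, 0]
    - [0, 0, 0]
    - [0, 0, 0]

```text
time: 13.25
tool_pos: [464.5, 185.3, 275.9]
tcp_rot: [179.9, 40.3, -145.3]
ft_force: [0.0, -0.3, -0.5]
finger_gap: 84.9
grip_force: 0.0
```

```bash
python3 - <<'E'
from h import *
s=r.sense();print(s['tool_pos'],s['tcp_rot'],s['joint_pos'].round(1))
T=snap('top','top4');S=snap('side','side4')
a=cv2.resize(T['frame'][160:230,110:190],(400,350),interpolation=3)
b=cv2.resize(S['frame'][220:290,200:280],(400,350),interpolation=3)
cv2.imwrite('pics/m4.png',np.hstack([a,b])[:,:,::-1])
p=np.array([522,226,190]); P=[p+[0,0,13],[522,226,112]]
print(((proj(T,P)-[110,160]+.4)*5).round()); print(((proj(S,P)-[200,220]+.4)*5+[400,0]).round())
go([522,226,310],tgt(0,35,1)); go([500,210,310],tgt(0,35,1))
E
```

```text
[464.53432396 185.29813662 275.91653788] [ 179.94783468   40.32090834 -145.28331074] [   1.3  -48.   134.3   24.2   60.7 -129.1]
[[181. 161.]
 [224. 184.]]
[[615. 186.]
 [619. 276.]]
lin m [-0.0763  0.0007  0.0185] rot [-2.000e-02  4.027e+01 -2.700e-01]
lin m [-0.0555  0.0001  0.0009] rot [-2.000e-02  4.027e+01 -2.700e-01]
```

View pics/m4.png

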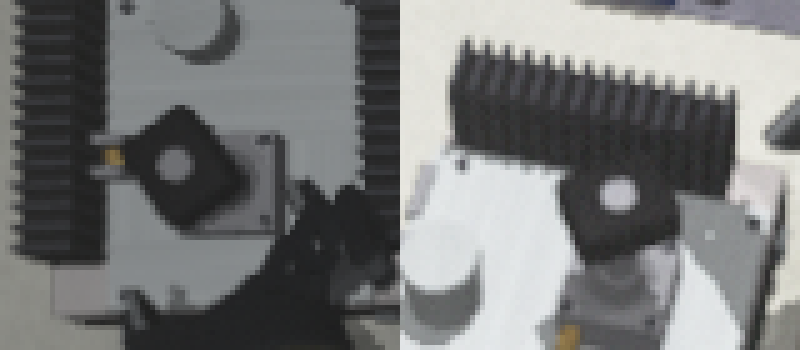

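The top crop shows the key standing in the lock, its disc at (175,165), its blade about 35° anticlockwise and leaning slightly. Side view: disc at (620,195). I'll locate the disc and then regrasp from above.

```bash
python3 - <<'E'
from h import *
T=load('top4');S=load('side4')
print(at(T,110+175.5/5-.4,160+165/5-.4,203),at(S,200+220/5-.4,220+195/5-.4,203))
go([521,229,300],tgt(0,35,1))
E
```

```text
[520.02892238 228.84031938 203.        ] [518.19197214 230.22377034 203.        ]
lin m [-0.0705  0.0037  0.0267] rot [-2.000e-02  4.027e+01 -2.700e-01]
```

servo_tool:
  fingers: [0.085, 0.085, 0.085, 0.085, 0.085, 0.085, 0.085, 0.085, 0.085, 0.085]
  linear:
    - [-0.01, 0, -0.01]
    - [-0.02, 0, -0.015]
    - [-0.035, 0, -0.01]
    - [-0.05, 0, 0]
    - [-0.065, 0, 0.01]
    - [-0.0763, 0.001, 0.0185]
    - [-0.0763, 0.001, 0.0185]
    - [-0.0763, 0.001, 0.0185]
    - [-0.0763, 0.001, 0.0185]
    - [-0.0763, 0.001, 0.0185]
  rotation:
    - [0, 4, 0]
    - [0, 10, 0]
    - [0, 17, 0]
    - [0, 24, 0]
    - [0, 31, 0]
    - [0, 37, -0.27]
    - [0, 40.27, -0.27]
    - [0, 40.27, -0.27]
    - [0, 40.27, -0.27]
    - [0, 40.27, -0.27]

```text
time: 14.35
tool_pos: [521.2, 226.3, 308.5]
tcp_rot: [179.9, -0.0, -145.0]
ft_force: [0.5, -0.2, 0.4]
finger_gap: 84.9
grip_force: 0.0
```

```bash
python3 - <<'E'
from h import *
s=r.sense();print(s['tool_pos'],s['tcp_rot'],s['joint_pos'].round(1),s['ft_force'])
go([520.5,229,191],tgt(0,35,1))
E
```

```text
[521.22155808 226.32159025 308.45401171] [ 1.79935475e+02 -4.15238945e-02 -1.44983892e+02] [  18.3    1.6   85.4    0.    93.  -106.7] [ 0.51506547 -0.20022396  0.41219661]
lin m [-0.001   0.0025  0.1175] rot [ 0.06 -0.04  0.02]
```

servo_tool:
  fingers: [0.085, 0.085, 0.085, 0.085, 0.085, 0.085, 0.085, 0.085]
  linear:
    - [-0.001, 0.0025, 0.015]
    - [-0.001, 0.0025, 0.035]
    - [-0.001, 0.0025, 0.055]
    - [-0.001, 0.0025, 0.075]
    - [-0.001, 0.0025, 0.095]
    - [-0.001, 0.0025, 0.11]
    - [-0.001, 0.0025, 0.116]
    - [-0.001, 0.0025, 0.116]
  rotation:
    - [0, 0, 0]
    - [0, 0, 0]
    - [0, 0, 0]
    - [0, 0, 0]
    - [0, 0, 0]
    - [0, 0, 0]
    - [0, 0, 0]
    - [0, 0, 0]

```text
time: 15.15
tool_pos: [520.0, 228.8, 191.8]
tcp_rot: [179.9, -0.2, -145.0]
ft_force: [-1.1, -0.2, -0.4]
finger_gap: 84.6
grip_force: 0.0
```

servo_tool:
  fingers: [0.06, 0.05, 0.046, 0.042, 0.04, 0.04, 0.04]
  linear:
    - [0, 0, 0]
    - [0, 0, 0]
    - [0, 0, 0]
    - [0, 0, 0]
    - [0, 0, 0]
    - [0, 0, 0]
    - [0, 0, 0]
  rotation:
    - [0, 0, 0]
    - [0, 0, 0]
    - [0, 0, 0]
    - [0, 0, 0]
    - [0, 0, 0]
    - [0, 0, 0]
    - [0, 0, 0]
  force: 30

```text
time: 15.85
tool_pos: [521.5, 229.2, 193.9]
tcp_rot: [-180.0, 0.0, -145.0]
ft_force: [0.3, -0.7, 6.4]
finger_gap: 43.8
grip_force: 30.8
```

```bash
python3 - <<'E'
from h import *
s=r.sense();print(s['tool_pos'],s['tcp_rot'],s['ft_force'],s['wrist_torque'])
go([520.5,229,191],tgt(0,35,1))
E
```

```text
[521.54219978 229.15012279 193.86600458] [-1.79999467e+02  5.86425094e-03 -1.44979877e+02] [ 0.25482526 -0.72019685  6.41909642] [-0.38463045 -0.22446887 -0.05512442]
lin m [0.0009 0.0005 0.0029] rot [-0.    0.01  0.02]
```

servo_tool:
  fingers: [0.04, 0.04, 0.04, 0.04, 0.04, 0.04, 0.04, 0.04]
  linear:
    - [0.0005, -0.001, 0]
    - [0.0007, -0.0018, 0]
    - [0.0007, -0.0018, 0]
    - [0.0007, -0.0018, 0]
    - [0.0007, -0.0018, 0]
    - [0.0007, -0.0018, 0]
    - [0.0007, -0.0018, 0]
    - [0.0007, -0.0018, 0]
  rotation:
    - [0, 0, 0]
    - [0, 0, 0]
    - [0, 0, 2]
    - [0, 0, 4]
    - [0, 0, 6]
    - [0, 0, 8]
    - [0, 0, 10]
    - [0, 0, 10]

```text
time: 16.65
tool_pos: [521.7, 228.0, 193.8]
tcp_rot: [179.9, 0.0, -155.0]
ft_force: [0.4, 0.9, 5.0]
finger_gap: 43.5
grip_force: 30.3
```

servo_tool:
  fingers: [0.04, 0.04, 0.04, 0.04, 0.04, 0.04]
  linear:
    - [0, 0, 0]
    - [0, 0, 0]
    - [0, 0, 0]
    - [0, 0, 0]
    - [0, 0, 0]
    - [0, 0, 0]
  rotation:
    - [0, 0, 1.5]
    - [0, 0, 3]
    - [0, 0, 4.5]
    - [0, 0, 6]
    - [0, 0, 7]
    - [0, 0, 7]

```text
time: 17.25
tool_pos: [521.7, 227.8, 193.6]
tcp_rot: [179.9, -0.0, -162.0]
ft_force: [-0.3, 1.5, 5.7]
finger_gap: 43.7
grip_force: 30.3
```

servo_tool:
  fingers: [0.04, 0.04, 0.04, 0.04, 0.04, 0.04]
  linear:
    - [0, 0, 0]
    - [0, 0, 0]
    - [0, 0, 0]
    - [0, 0, 0]
    - [0, 0, 0]
    - [0, 0, 0]
  rotation:
    - [0, 0, 1.5]
    - [0, 0, 3]
    - [0, 0, 4.5]
    - [0, 0, 6]
    - [0, 0, 7]
    - [0, 0, 7]

```text
time: 17.85
tool_pos: [521.5, 228.0, 193.5]
tcp_rot: [179.9, -0.0, -169.0]
ft_force: [-0.3, 2.1, 5.3]
finger_gap: 43.7
grip_force: 29.9
```

servo_tool:
  fingers: [0.04, 0.04, 0.04, 0.04, 0.04, 0.04]
  linear:
    - [0, 0, 0]
    - [0, 0, 0]
    - [0, 0, 0]
    - [0, 0, 0]
    - [0, 0, 0]
    - [0, 0, 0]
  rotation:
    - [0, 0, 1.5]
    - [0, 0, 3]
    - [0, 0, 4.5]
    - [0, 0, 6]
    - [0, 0, 7]
    - [0, 0, 7]

```text
time: 18.45
tool_pos: [520.8, 226.7, 191.7]
tcp_rot: [-179.9, -0.2, -176.0]
ft_force: [1.7, 0.2, -2.7]
finger_gap: 43.5
grip_force: 31.9
```

servo_tool:
  fingers: [0.04, 0.04, 0.04, 0.04, 0.04, 0.04]
  linear:
    - [0, 0, 0]
    - [0, 0, 0]
    - [0, 0, 0]
    - [0, 0, 0]
    - [0, 0, 0]
    - [0, 0, 0]
  rotation:
    - [0, 0, 1.5]
    - [0, 0, 3]
    - [0, 0, 4.5]
    - [0, 0, 6]
    - [0, 0, 7]
    - [0, 0, 7]

```text
time: 19.05
tool_pos: [521.1, 227.2, 192.7]
tcp_rot: [-180.0, -0.1, 177.0]
ft_force: [0.1, 0.2, -3.7]
finger_gap: 43.3
grip_force: 32.1
```

Fz dropped from +5 to −3 near 4°, so the slot has been found. I'll follow it down.

servo_tool:
  fingers: [0.04, 0.04, 0.04, 0.04, 0.04]
  linear:
    - [0, 0, 0.001]
    - [0, 0, 0.002]
    - [0, 0, 0.003]
    - [0, 0, 0.004]
    - [0, 0, 0.004]
  rotation:
    - [0, 0, 0]
    - [0, 0, 0]
    - [0, 0, 0]
    - [0, 0, 0]
    - [0, 0, 0]

```text
time: 19.55
tool_pos: [521.1, 227.3, 188.6]
tcp_rot: [-180.0, -0.1, 177.0]
ft_force: [1.5, -0.1, -2.8]
finger_gap: 43.8
grip_force: 32.1
```

servo_tool:
  fingers: [0.04, 0.04, 0.04, 0.04, 0.04]
  linear:
    - [0, 0, 0.001]
    - [0, 0, 0.002]
    - [0, 0, 0.003]
    - [0, 0, 0.004]
    - [0, 0, 0.004]
  rotation:
    - [0, 0, 0]
    - [0, 0, 0]
    - [0, 0, 0]
    - [0, 0, 0]
    - [0, 0, 0]

```text
time: 20.05
tool_pos: [521.2, 227.2, 184.6]
tcp_rot: [-180.0, -0.1, 177.0]
ft_force: [1.7, -0.2, -3.1]
finger_gap: 43.5
grip_force: 32.1
```

servo_tool:
  fingers: [0.04, 0.04, 0.04]
  linear:
    - [0, 0, 0.001]
    - [0, 0, 0.0015]
    - [0, 0, 0.0015]
  rotation:
    - [0, 0, 0]
    - [0, 0, 0]
    - [0, 0, 0]

```text
time: 20.35
tool_pos: [521.6, 227.2, 184.1]
tcp_rot: [-180.0, -0.1, 177.0]
ft_force: [-0.1, -2.1, 4.5]
finger_gap: 43.3
grip_force: 32.9
```

servo_tool:
  fingers: [0.04, 0.04, 0.04, 0.04, 0.04, 0.04, 0.04, 0.04, 0.04, 0.04]
  linear:
    - [0, 0, 0]
    - [0, 0, 0]
    - [0, 0, 0]
    - [0, 0, 0]
    - [0, 0, 0]
    - [0, 0, 0]
    - [0, 0, 0]
    - [0, 0, 0]
    - [0, 0, 0]
    - [0, 0, 0]
  rotation:
    - [0, 0, 3]
    - [0, 0, 6]
    - [0, 0, 9]
    - [0, 0, 12]
    - [0, 0, 15]
    - [0, 0, 18]
    - [0, 0, 21]
    - [0, 0, 24]
    - [0, 0, 27]
    - [0, 0, 30]

```text
time: 21.35
tool_pos: [521.9, 227.0, 184.1]
tcp_rot: [-180.0, 0.0, 146.9]
ft_force: [1.6, -2.8, 3.9]
finger_gap: 43.5
grip_force: 32.6
```

servo_tool:
  fingers: [0.04, 0.04, 0.04, 0.04, 0.04, 0.04, 0.04, 0.04, 0.04, 0.04]
  linear:
    - [0, 0, 0]
    - [0, 0, 0]
    - [0, 0, 0]
    - [0, 0, 0]
    - [0, 0, 0]
    - [0, 0, 0]
    - [0, 0, 0]
    - [0, 0, 0]
    - [0, 0, 0]
    - [0, 0, 0]
  rotation:
    - [0, 0, 2.5]
    - [0, 0, 5]
    - [0, 0, 7.5]
    - [0, 0, 10]
    - [0, 0, 12.5]
    - [0, 0, 15]
    - [0, 0, 17.5]
    - [0, 0, 20]
    - [0, 0, 22.5]
    - [0, 0, 25]

```text
time: 22.35
tool_pos: [522.3, 226.9, 184.1]
tcp_rot: [180.0, 0.0, 121.9]
ft_force: [2.5, -4.3, 3.1]
finger_gap: 43.2
grip_force: 31.7
```

```bash
python3 - <<'E'
from h import *
s=r.sense();print(s['tool_pos'],s['tcp_rot'],s['ft_force'],s['wrist_torque'],s['joint_pos'].round(1))
E
```

```text
[522.2650412  226.86308405 184.14808428] [1.79987254e+02 4.64518518e-02 1.21913088e+02] [ 2.52930123 -4.31677881  3.10781268] [-0.64752059 -0.89724537  0.14446278] [ 18.3   5.   94.9  -0.   80.1 -13.6]
```

Torque is about 0.14 N m, as expected. I'll continue to −84°.

servo_tool:
  fingers: [0.04, 0.04, 0.04, 0.04, 0.04, 0.04, 0.04, 0.04, 0.04, 0.04]
  linear:
    - [0, 0, 0]
    - [0, 0, 0]
    - [0, 0, 0]
    - [0, 0, 0]
    - [0, 0, 0]
    - [0, 0, 0]
    - [0, 0, 0]
    - [0, 0, 0]
    - [0, 0, 0]
    - [0, 0, 0]
  rotation:
    - [0, 0, 3]
    - [0, 0, 6]
    - [0, 0, 9]
    - [0, 0, 12]
    - [0, 0, 15]
    - [0, 0, 18]
    - [0, 0, 21]
    - [0, 0, 24]
    - [0, 0, 26]
    - [0, 0, 26]

```text
time: 23.35
tool_pos: [522.5, 226.7, 184.2]
tcp_rot: [179.9, 0.1, 95.9]
ft_force: [4.0, -4.4, 1.3]
finger_gap: 43.6
grip_force: 30.4
```

```bash
python3 - <<'E'
from h import *
s=r.sense();print(s['tool_pos'],s['tcp_rot'],s['ft_force'],s['wrist_torque'])
S=snap('side','side5');T=snap('top','top5')
a=cv2.resize(T['frame'][160:230,110:190],(400,350),interpolation=3)
b=cv2.resize(S['frame'][235:305,200:280],(400,350),interpolation=3)
cv2.imwrite('pics/m5.png',np.hstack([a,b])[:,:,::-1])
E
```

```text
[522.5307803  226.65956215 184.16214029] [1.79936767e+02 5.65043487e-02 9.59323194e+01] [ 4.00717868 -4.4143954   1.30356141] [-0.84461865 -1.18765733  0.11604883]
```

View pics/m5.png

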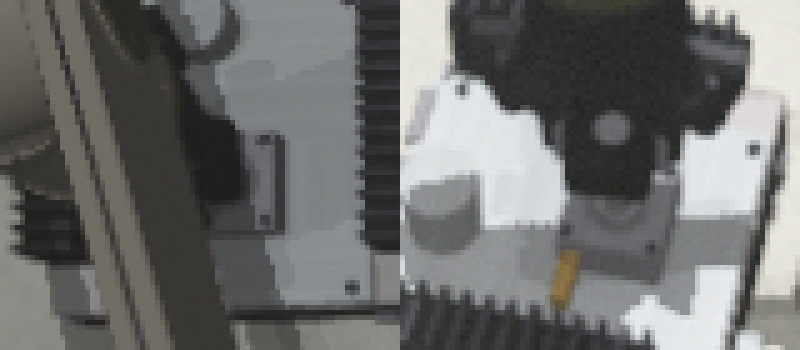

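The bolt, at side crop (565,280), has moved. I can't see whether it is fully drawn, so I'll go a little further to take up the play, still short of the stop at 92.8°.

servo_tool:
  fingers: [0.04, 0.04, 0.04, 0.04, 0.04]
  linear:
    - [0, 0, 0]
    - [0, 0, 0]
    - [0, 0, 0]
    - [0, 0, 0]
    - [0, 0, 0]
  rotation:
    - [0, 0, 1.5]
    - [0, 0, 3]
    - [0, 0, 4.5]
    - [0, 0, 5.5]
    - [0, 0, 5.5]

```text
time: 23.95
tool_pos: [522.6, 226.5, 184.2]
tcp_rot: [179.9, 0.1, 90.5]
ft_force: [3.3, -4.4, 2.1]
finger_gap: 43.5
grip_force: 30.3
```

```bash
python3 - <<'E'
from h import *
s=r.sense();print(s['tool_pos'],s['tcp_rot'],s['ft_force'],s['wrist_torque'])
E
```

```text
[522.59257702 226.52234518 184.15632016] [1.79926211e+02 6.53847371e-02 9.04683763e+01] [ 3.28036841 -4.40534299  2.11448028] [-0.94841887 -1.2989744   0.13595764]
```

servo_tool:
  fingers: [0.046, 0.05, 0.055, 0.06, 0.07, 0.085, 0.085, 0.085]
  linear:
    - [0, 0, 0]
    - [0, 0, 0]
    - [0, 0, 0]
    - [0, 0, 0]
    - [0, 0, 0]
    - [0, 0, 0]
    - [0, 0, 0]
    - [0, 0, 0]
  rotation:
    - [0, 0, 0]
    - [0, 0, 0]
    - [0, 0, 0]
    - [0, 0, 0]
    - [0, 0, 0]
    - [0, 0, 0]
    - [0, 0, 0]
    - [0, 0, 0]

```text
time: 24.75
tool_pos: [521.2, 227.3, 183.2]
tcp_rot: [-179.9, 0.0, 90.5]
ft_force: [0.2, 1.3, -0.5]
finger_gap: 85.3
grip_force: 0.0
```

servo_tool:
  fingers: [0.085, 0.085, 0.085, 0.085, 0.085, 0.085, 0.085, 0.085, 0.085, 0.085]
  linear:
    - [0, 0, -0.005]
    - [0, 0, -0.015]
    - [0, 0, -0.03]
    - [0, 0, -0.05]
    - [0, 0, -0.08]
    - [0, 0, -0.11]
    - [-0.03, 0, -0.12]
    - [-0.07, 0, -0.12]
    - [-0.11, 0, -0.12]
    - [-0.14, 0, -0.12]
  rotation:
    - [0, 0, 0]
    - [0, 0, 0]
    - [0, 0, 0]
    - [0, 0, 0]
    - [0, 0, 0]
    - [0, 0, 0]
    - [0, 0, 0]
    - [0, 0, 0]
    - [0, 0, 0]
    - [0, 0, 0]

```text
time: 25.75
tool_pos: [522.9, 85.4, 305.4]
tcp_rot: [180.0, 0.0, 90.5]
ft_force: [0.4, 0.2, -0.4]
finger_gap: 84.9
grip_force: 0.0
```

```bash
python3 - <<'E'
from h import *
s=r.sense();print(s['tool_pos'],s['tcp_rot'],s['ft_force'],s['wrist_torque'])
S=snap('side','side6');T=snap('top','top6')
a=cv2.resize(T['frame'][160:230,110:190],(400,350),interpolation=3)
b=cv2.resize(S['frame'][235:305,200:280],(400,350),interpolation=3)
cv2.imwrite('pics/m6.png',np.hstack([a,b])[:,:,::-1])
P=[[522,226,193],[522,226,203]]
print(((proj(T,P)-[110,160]+.4)*5).round()); print(((proj(S,P)-[200,235]+.4)*5+[400,0]).round())
E
```

```text
[522.89118185  85.38668366 305.37055591] [1.79977803e+02 3.12871974e-02 9.05039614e+01] [ 0.37331753  0.18421736 -0.39573306] [ 0.04389579 -0.06583886 -0.01601613]
[[186. 164.]
 [181. 161.]]
[[615. 122.]
 [615. 111.]]
```

View pics/m6.png

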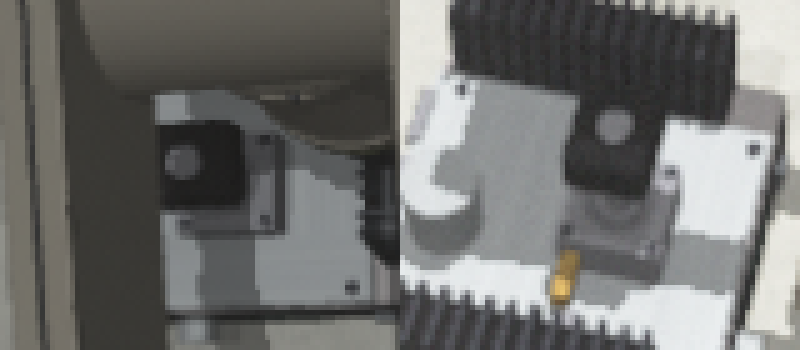

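The bolt's bright end face is now visible at side crop (560,300), before the module, and the key's disc at (614,127) fits the fully-down height. I'll check the bolt end against the fork.

```bash
python3 - <<'E'
from h import *
T=load('top0');S=load('side6')
for z in (90,98,105):
    print(z,'fork inner/outer y',at(T,115+107/5-.4,160+156/5-.4,z)[:2].round(1),at(T,115+67/5-.4,160+156/5-.4,z)[:2].round(1),'case',at(T,115+152/5-.4,160+156/5-.4,z)[:2].round(1),
    'bolt end',at(S,200+161/5-.4,235+287/5-.4,z)[:2].round(1),at(S,200+161/5-.4,235+305/5-.4,z)[:2].round(1))
E
```

```text
90 fork inner/outer y [542.7 285.5] [543.3 309.1] case [541.9 259. ] bolt end [542.3 271. ] [539.5 281. ]
98 fork inner/outer y [541.4 283.1] [542.1 306.6] case [540.7 256.8] bolt end [540.9 274.8] [538.  284.7]
105 fork inner/outer y [540.4 281. ] [541.  304.4] case [539.6 254.9] bolt end [539.6 278.1] [536.8 287.9]
```

servo_tool:
  fingers: [0.085, 0.085, 0.085, 0.085, 0.085, 0.085, 0.085, 0.085, 0.085, 0.085]
  linear:
    - [-0.03, 0, -0.01]
    - [-0.07, 0, -0.01]
    - [-0.11, 0, -0.01]
    - [-0.15, 0, -0.01]
    - [-0.19, 0, -0.01]
    - [-0.23, 0, -0.01]
    - [-0.27, 0, -0.01]
    - [-0.3, 0, -0.01]
    - [-0.3, 0, -0.01]
    - [-0.3, 0, -0.01]
  rotation:
    - [0, 0, 0]
    - [0, 0, 0]
    - [0, 0, 0]
    - [0, 0, 0]
    - [0, 0, 0]
    - [0, 0, 0]
    - [0, 0, 0]
    - [0, 0, 0]
    - [0, 0, 0]
    - [0, 0, 0]

```text
time: 26.85
tool_pos: [525.8, -212.7, 314.2]
tcp_rot: [-179.9, 0.0, 90.5]
ft_force: [-0.2, 0.2, -0.8]
finger_gap: 85.1
grip_force: 0.0
```

```bash
python3 - <<'E'
from h import *
T=snap('top','top7');T0=load('top0');S=snap('side','side7');S0=load('side0')
f=lambda i:cv2.resize(i['frame'][160:220,115:195],(400,300),interpolation=3)
g=lambda i:cv2.resize(i['frame'][245:305,200:280],(400,300),interpolation=3)
cv2.imwrite('pics/m7.png',np.vstack([np.hstack([f(T0),f(T)]),np.hstack([g(S0),g(S)])])[:,:,::-1])
E
```

```text
(no output)
```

View pics/m7.png

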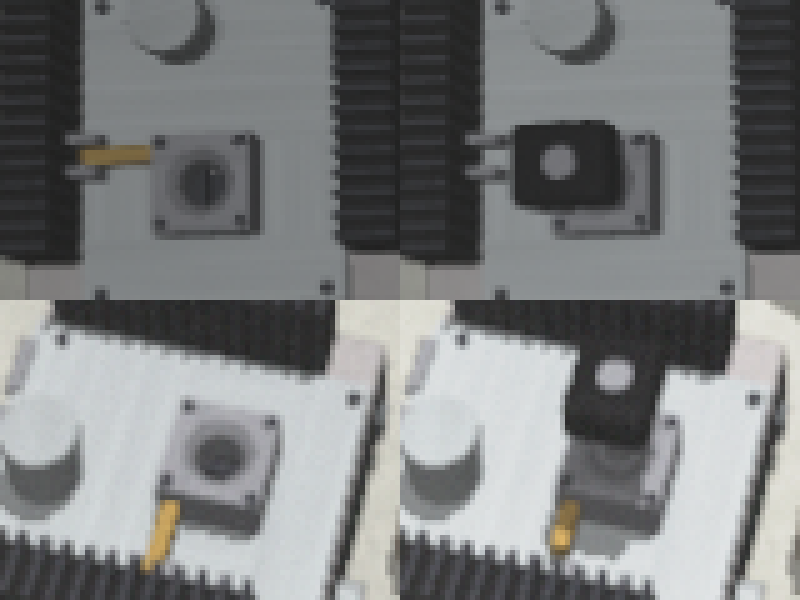

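The before/after pairs show the fork prongs at top right crop (485,155) now empty. The bolt end is at (562,540) in the side view, about 18 mm back. The key stands upright, turned about 90°, and the lens case hasn't moved.

```bash
python3 -c "
from bench import r
print(r.hand_in())"
```

```text
the job is handed in; nothing more can be done
None
```

I handed the job in at 27 s: the key stands fully down in the lock, turned about 90° clockwise, and the brass bolt is drawn clear of its fork (about 18 mm, measured from the pictures); no knock or disturbance showed in the readings or the views I took.

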